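# Lay the tube block on its side in its holder and latch it

### The job

The white tube block is standing on end on the bench in front of its holder: without ramming it, tip it over the front edge of the holder's bed so that it lies flat on its side, wells facing up, square on the bed and not overhanging its sides, and push it home against the end stop. Then swing the latch arm fully shut across the top of it, and leave the beaker, bottle and tube rack where they are.

Things in the scene. Friction and masses are not known exactly. Their poses are not given: they have to be found in the camera images.
- block: White polyethylene tube block, 92 mm thick (x), 100 wide (y), 128 tall (z), 0.68 to 0.98 kg, too big to grip; stands on end. Origin: centre of underside; z up, x towards the holder (within 0.25 rad of the holder's x). Wells (12 dark 13 mm discs, face solid) in its -x face. Pushed low (under 35 mm) it slides; pushed high before it meets the bed it tips early and ends askew.
- holder: Fixed aluminium holder. Origin on the bench (z = 0) below the middle of the bed's front edge; x points level into the holder (the tipping direction), y to the left of x, z up. Bed: solid plate x 0 to 170, y -80 to 80, top at z = 15 mm. The block lying home has its underside (origin) at x = 22 mm, its upper face at z = 107 mm, and its middle within 30 mm of y = 0.
- fence (a point): Middle of the bed's front top edge, 15 mm above the bench (holder x = 0, y = 0). The vertical face below it is the fence: the block must stand flat against it before it is tipped over this edge. Tipped only 40 to 50 degrees the block comes to rest leaning on this edge; it falls flat on the bed past about 55 degrees, and then still has to be pushed about 40 to 65 mm home.
- stop (a point): Middle of the end stop's face, holder x = 150, y = 0, 40 mm above the bench; upright plate 120 mm wide (holder y), from 15 to 65 mm above the bench, facing the fence.
- latch (a joint): Latch arm turning about a vertical post at holder x = 85, y = 105 mm. 0 = shut: the arm points along holder -y, over the block. Grows counterclockwise from above; at 1.57 it points along holder +x, clear of the bed; starts 1.35 to 1.85. Steel arm 18 mm wide, 114 to 126 mm above the bench, 7 mm over the lying block. Friction of 1 N at the knob keeps it where left; stops at 0 and 2.1.
- latch_knob (a point): Middle of the upright round black knob at the arm's free end: 22 mm diameter, free height from 126 to 160 mm above the bench (this point at 143 mm), 110 mm from the post's axis.
- beaker: Bystander: glass beaker, 84 mm wide, 100 mm high, origin at the centre of its underside.
- bottle: Bystander: glass bottle with a red cap, 72 mm wide, 150 mm high, origin at the centre of its underside.
- rack: Bystander: white rack with blue-capped tubes, 90 x 160 mm (its x, y), 97 mm high, origin at the centre of its underside.

How it is judged:
By the outcome, as a careful person would: the job done as asked, in the order asked, and still so for the second after the job is handed in, with the robot touching nothing.
It also fails if it takes over 66 s, if anything falls off the work surface, if the arm or the gripper's body presses on something with over 40 N, if the wrist force passes 120 N, or if a joint passes its speed limit or range.

### The arm

A 6-joint arm with a two-finger parallel gripper is mounted at the origin on the work surface. World frame = base frame: x ahead of the robot, y to its left, z up, the work surface at z = 0. Lengths are in m, angles in rad, forces in N, time in s.
With the tool pointing down it reaches from about 0.25 to 0.8 m from the base axis. Payload 8.5 kg.
Tool frame: the origin (TCP) lies at the centre of the arm's flange, where the gripper is bolted on; the fingertips stand 173 mm ahead of it and the grasp point (between the pads) lies 155 mm ahead of it; z points along the fingers, y is the line along which they close (so a half turn about z gives the same grasp; the last joint's range is limited). The gripper opens to 85 mm and grips with 20 to 120 N. Pads are 22 mm wide; open, the fingers measure 114 mm over their backs; the gripper's body (76 mm by 85 mm) begins 54 mm behind the grasp point. The pads swing forward as they close: fully open they stand 13 mm farther back than shut.
Start: joints at [-1.343, 0.238, -0.013, 1.319, 0, 1.571], TCP at [0.119, -0.511, 0.405] pointing down, gripper open.
Joint ranges: [-2.66, 2.66], [-1.03, 1.9], [-1.14, 1.46], [-1.82, 2.27], [-1.45, 1.34], [-3.14, 3.14]. Speed limits (rad/s): [2.22, 2.22, 2.79, 3.14, 3.14, 3.14].

### API

Orientations are given as [roll, pitch, yaw] about the fixed x, y, z axes, in that order (R = Rz(yaw) Ry(pitch) Rx(roll)).
In Python, from cell import manip, viewer gives the robot as it stands.
- The arm moves only by the tool carry_out, never from a script. Its argument "deltas" is a list of rows, each an object with "linear": the shift along the tool's x, y, z each as a share of 150 mm, from -1 to 1, a list of three; "turn": the turn, a rotation vector about the tool's x, y, z each as a share of 45 degrees, from -1 to 1, a list of three; "claw": the closure, from 0 (fully open) to 1 (shut). In form: [{"linear": [dx, dy, dz], "turn": [wx, wy, wz], "claw": claw}, ...]. A call has 1 to 8 rows; each row is the pose to reach, as a shift and turn from the pose commanded when the call began, along the tool's axes at that moment; what a row does not reach only later rows make up. A row lasts 1/12 s, in which the tool goes at most 41.7 mm and 7.16 degrees, less where a joint would pass 70% of its speed; a pose out of reach is approached as far as the arm can. A call with a number of a shift or a turn outside -1 to 1 is refused whole. A call with a gripper value outside its range is refused whole. The fingers move at their own pace and stop on an object; "force" is the grip in N (left out, the last holds). Time passes only in rows, so rows that repeat a pose let the fingers close. It gives the time, the measured TCP pose, the force, the opening and the grip force at its end, in the units of the state.
- manip.sense(): the state, without advancing time (a new reading comes with each control period).
- viewer.grab_frame(name): name is "side" or "top" or "wrist"; returns a dict with "image" (400x640x3 uint8, red, green, blue), "intrinsics" (3x3 intrinsics, pixels), "R" (3x3) and "t" (3): a world point X has camera coordinates R X + t; the wrist camera has in their place "tool_from_camera" (4x4, takes a point from camera to tool coordinates, whose origin is the TCP and whose axes are the flange's). Camera axes: x right, y down, z forward; pixel columns grow to the right and rows downward; lengths in m; the calibration is good to about 2 mm. A picture is of the moment at which its call begins: read the wrist's pose just before it. There is no depth.
- manip.finish_job(): hands the job in; it is judged then, once.
The state is a dict: "clock": time; "joints": joint angles; "joint_vel": joint speeds; "joint_efforts": joint torques, N m; "tcp_pos": TCP position; "orientation": TCP orientation; "contact_force": force on the tool from outside, world axes, zero at the start; "torque": the same for the moment, N m; "opening": finger opening in m; "grasp_force": force on a finger pad.
Only numpy, scipy, OpenCV 4.12 (cv2) and the standard library are available. Lean on these libraries where they do the work, as an engineer would, in place of code of your own. Each camera call takes 0.05 s, during which the arm holds its last target. There are 200 camera calls.

## Working session

There is one attempt and no reset: what is moved stays moved. The work goes in short steps, Python scripts to look and compute and a tool call to move; the robot and the scene stay as the last step left them, time stands still between calls to the robot, and variables do not carry over. Pictures are saved under pics/ and viewed, at most 10 in all, crops included, and the job is handed in when it is done.

Besides the shell and the picture viewer there is one more tool, called in YAML: its name, and indented under it one key for each argument. carry_out: Moves the arm, as the interface text tells. Shift numbers are shares of 150 mm and turn numbers shares of 45 degrees, none past 1 either way. Its arguments: {"type":"object","properties":{"deltas":{"type":"array","items":{"type":"object","properties":{"linear":{"type":"array","items":{"type":"number"}},"turn":{"type":"array","items":{"type":"number"}},"claw":{"type":"number"}}}},"force":{"type":"number"}},"required":["deltas"]}

```bash
mkdir -p pics
cat > h.py <<'E'
import numpy as np, cv2
from cell import manip, viewer
from scipy.spatial.transform import Rotation as Ro
def grab(n,fn):
    f=viewer.grab_frame(n); cv2.imwrite('pics/'+fn,cv2.cvtColor(f['image'],cv2.COLOR_RGB2BGR)); return f
def ray(f,px,z):
    K=np.array(f['intrinsics']);R=np.array(f['R']);t=np.array(f['t'])
    o=-R.T@t; px=np.atleast_2d(px)
    d=(R.T@np.linalg.inv(K)@np.c_[px,np.ones(len(px))].T).T
    return o+d*((z-o[2])/d[:,2])[:,None]
def proj(f,X):
    K=np.array(f['intrinsics']);c=np.array(f['R'])@np.array(X,float)+np.array(f['t']);p=K@c;return p[:2]/p[2]
E
python3 - <<'E'
from h import *
s=manip.sense();print(s['clock'],s['tcp_pos'],s['orientation'])
import pickle
d={n:grab(n,n+'0.png') for n in('top','side')}
pickle.dump(d,open('f.pkl','wb'))
for n in d:
    f=d[n];print(n,-np.array(f['R']).T@np.array(f['t']),f['R'][2])
E
```

```text
0.0 [ 0.11851514 -0.51126203  0.40407868] [-3.14012875e+00 -4.14339970e-06  2.27790737e-01]
top [0.43017604 0.08545566 1.03767041] [ 0.21206005  0.01904257 -0.97707109]
side [0.11290176 0.58274768 0.68260599] [ 0.54775722 -0.56235906 -0.61944678]
```

View pics/top0.png

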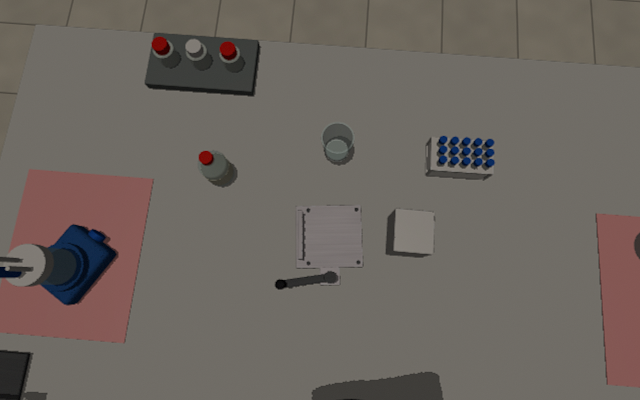

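View pics/side0.png

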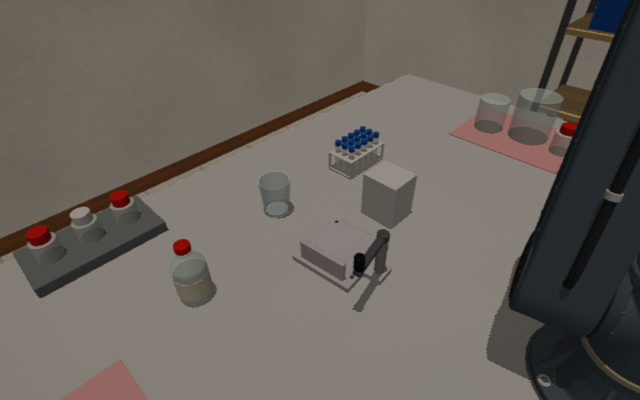

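The top view shows the block at about (412,230), the holder at (332,237), the latch post at (331,277) and its knob at (280,285). Beaker, bottle and rack are all up-image of them. Next I'll take a magnified crop for exact corners.

Run:
```python
from h import *
import pickle
d=pickle.load(open('f.pkl','rb'));im=cv2.imread('pics/top0.png')
c=im[190:300,265:445];c=cv2.resize(c,None,fx=4.4,fy=4.4,interpolation=cv2.INTER_CUBIC)
cv2.imwrite('pics/c0.png',cv2.convertScaleAbs(c,alpha=1.4))
f=d['top'];g=cv2.cvtColor(im,cv2.COLOR_BGR2GRAY)
m=(g>=150).astype('uint8')
for T in(150,160,170,180):
  cs,_=cv2.findContours((g>T).astype('uint8'),0,2)
  for k in cs:
    if cv2.contourArea(k)>600 and cv2.pointPolygonTest(k,(413,230),False)>0:
        r=cv2.minAreaRect(k);b=cv2.boxPoints(r);X=ray(f,b,.128);print(T,r,b.round(1).tolist(),X[:,:2].round(4).tolist())
```

```text
(no output)
```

View pics/c0.png

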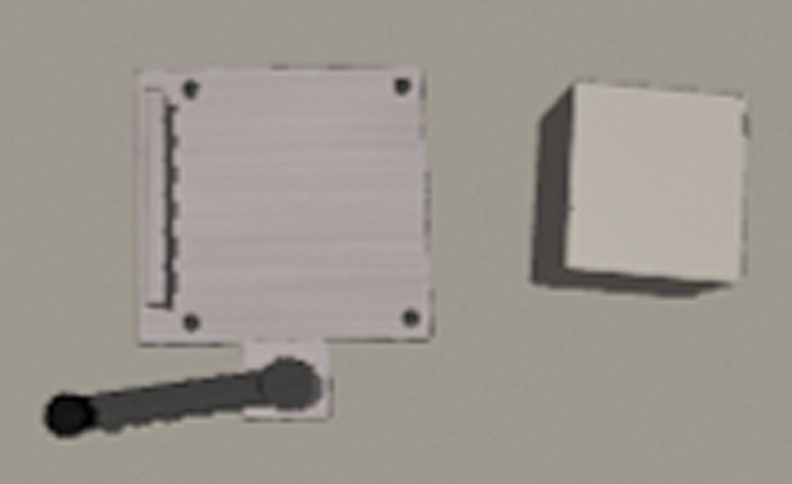

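The crop shows the block's top corners at (575,83), (745,97), (738,283) and (566,268). The bed's front edge runs (424,68) to (431,340), its back edge (137,70) to (139,345), and the knob is at (69,414), in crop pixels.

Run:
```python
from h import *
import pickle
f=pickle.load(open('f.pkl','rb'))['top']
P=lambda l,z:ray(f,np.array(l)/4.4-[-264.5,-189.5]-0,z)[:,:2]
B=P([(575,83),(745,97),(738,283),(566,268)],.128);print('block',B.round(4).tolist(),B.mean(0),[np.linalg.norm(B[i]-B[i-1]).round(4) for i in range(4)])
H=P([(424,68),(431,340),(139,345),(137,70)],.015);print('bed',H.round(4).tolist(),[np.linalg.norm(H[i]-H[i-1]).round(4) for i in range(4)])
# rigid fits
def fit(M,W):
    M=np.array(M,float);m=M.mean(0);w=W.mean(0);A=(M-m);C=(W-w)
    a=np.arctan2((A[:,0]*C[:,1]-A[:,1]*C[:,0]).sum(),(A*C).sum())
    R=np.array([[np.cos(a),-np.sin(a)],[np.sin(a),np.cos(a)]]);o=w-R@m
    return a,o,np.abs(W-(M@R.T+o)).max(),R
# block x toward holder (+world y), y left (-world x)
ab,ob,e,_=fit([(.046,-.05),(-.046,-.05),(-.046,.05),(.046,.05)],B);print('block yaw',ab,ob,e)
ah,oh,e,R=fit([(0,-.08),(0,.08),(.17,.08),(.17,-.08)],H);print('holder yaw',ah,oh,e)
print('block in holder',R.T@(ob-oh),ab-ah)
k=P([(69,414)],.16)[0];kh=R.T@(k-oh);print('knob',k,kh,'angle',np.arctan2(kh[1]-.105,kh[0]-.085)+np.pi/2,np.hypot(kh[1]-.105,kh[0]-.085))
im=cv2.imread('pics/top0.png')
print('bottle cap',ray(f,[[206,158]],.15),'beaker base',ray(f,[[336,152]],0),'rack',ray(f,[[461,160]],.05))
for q in [(0,0),(-.2,0),(.085,-.005)]: print(q,R@q+oh)
```

```text
block [[0.6071, -0.0619], [0.6068, -0.1515], [0.5092, -0.1501], [0.5098, -0.0615]] [ 0.558214   -0.10621319] [np.float64(0.0973), np.float64(0.0896), np.float64(0.0975), np.float64(0.0886)]
bed [[0.6309, 0.0096], [0.4723, -0.0041], [0.456, 0.163], [0.616, 0.1796]] [np.float64(0.1706), np.float64(0.1592), np.float64(0.168), np.float64(0.1609)]
block yaw 1.5634820474351352 [ 0.558214   -0.10621319] 0.001794200448671096
holder yaw 1.664516012716909 [0.55175527 0.00241206] 0.0011677466891459043
block in holder [-0.10875297  0.00373505] -0.10103396528177377
knob [0.4164814  0.18298228] [0.19243707 0.11778201] angle 1.6892117854108706 0.10819474569600838
bottle cap [[0.68666442 0.38644017 0.15      ]] beaker base [[0.77542728 0.08532643 0.        ]] rack [[ 0.76302216 -0.23881138  0.05      ]]
(0, 0) [0.55175527 0.00241206]
(-0.2, 0) [ 0.57047178 -0.19671025]
(0.085, -0.005) [0.54877881 0.08750695]
```

```bash
cat >> h.py <<'E'
A=1.6645; O=np.array([.5518,.0024,0]); RH=Ro.from_euler('z',A).as_matrix()
def tool(tilt,yaw=0):
    "tool z tilted by tilt deg from straight down towards holder x; tool y = holder -y; yaw (rad) extra about world z"
    t=np.radians(tilt); z=np.array([np.sin(t),0,-np.cos(t)]); y=np.array([0,-1.,0]); 
    return Ro.from_euler('z',yaw).as_matrix()@RH@np.c_[np.cross(y,z),y,z]
def state():
    s=manip.sense();p=np.array(s['tcp_pos']);R=Ro.from_euler('xyz',s['orientation']).as_matrix();return s,p,R
def rows(tip,Rt,L=.167,n=1,path=None):
    "shares to reach tip (holder frame) with tool Rt"
    s,p,R=state()
    tgt=RH@np.array(tip)+O-L*Rt[:,2]
    dp=R.T@(tgt-p)/.15; w=Ro.from_matrix(R.T@Rt).as_rotvec()/(np.pi/4)
    return dp.round(3),w.round(3)
def where(L=.167):
    s,p,R=state();print('t',round(s['clock'],2),'tip(holder)',(RH.T@(p+L*R[:,2]-O)).round(4),'tcp',p.round(3),'j',np.round(s['joints'],2),'F',np.round(RH.T@np.array(s['contact_force']),1),'op',round(s['opening'],3))
E
python3 - <<'E'
from h import *
where()
print(rows((-.2,.004,.10),tool(45)))
E
```

```text
t 0.1 tip(holder) [-0.4707  0.4795  0.2371] tcp [ 0.119 -0.511  0.404] j [-1.34  0.24 -0.01  1.32 -0.    1.57] F [-0.7 -0.8  0.1] op 0.085
(array([ 3.277, -0.584,  1.241]), array([ 0.714,  0.817, -1.728]))
```

carry_out:
  deltas:
    - {"linear": [1,-0.2,0],"turn": [0,0,-1],"claw": 0.53}
    - {"linear": [1,-0.2,0],"turn": [0,0,-1],"claw": 0.53}
    - {"linear": [1,-0.2,0],"turn": [0,0,-1],"claw": 0.53}
    - {"linear": [1,-0.2,0],"turn": [0,0,-1],"claw": 0.53}
    - {"linear": [1,-0.2,0],"turn": [0,0,-1],"claw": 0.53}
    - {"linear": [1,-0.2,0],"turn": [0,0,-1],"claw": 0.53}
    - {"linear": [1,-0.2,0],"turn": [0,0,-1],"claw": 0.53}
  force: 40

```text
clock: 0.68
tcp_pos: [0.2586, -0.4478, 0.4043]
orientation: [-3.141, -0.0, 1.022]
contact_force: [-1.3, 0.7, 0.0]
opening: 0.0404
grasp_force: 0.0
```

Run:
```python
from h import *
where()
print(rows((-.2,.004,.10),tool(45)))
```

```text
t 0.68 tip(holder) [-0.4207  0.3341  0.2373] tcp [ 0.259 -0.448  0.404] j [-1.05  0.23 -0.03  1.31 -0.    1.07] F [0.8 1.2 0. ] op 0.04
(array([1.866, 1.352, 1.241]), array([ 0.32 ,  0.964, -0.775]))
```

carry_out:
  deltas:
    - {"linear": [0.93,0.7,0.3],"turn": [0.32,0.964,-0.775],"claw": 0.53}
    - {"linear": [0.93,0.7,0.3],"turn": [0.32,0.964,-0.775],"claw": 0.53}
    - {"linear": [0.93,0.7,0.3],"turn": [0.32,0.964,-0.775],"claw": 0.53}
    - {"linear": [0.93,0.7,0.3],"turn": [0.32,0.964,-0.775],"claw": 0.53}
    - {"linear": [0.93,0.7,0.3],"turn": [0.32,0.964,-0.775],"claw": 0.53}
    - {"linear": [0.93,0.7,0.3],"turn": [0.32,0.964,-0.775],"claw": 0.53}
    - {"linear": [0.93,0.7,0.3],"turn": [0.32,0.964,-0.775],"claw": 0.53}
    - {"linear": [0.93,0.7,0.3],"turn": [0.32,0.964,-0.775],"claw": 0.53}

```text
clock: 1.35
tcp_pos: [0.4214, -0.3853, 0.3594]
orientation: [3.139, -0.787, 1.659]
contact_force: [-0.3, -0.1, -0.7]
opening: 0.0401
grasp_force: 0.0
```

Run:
```python
from h import *
where()
print(rows((-.2,.004,.018),tool(45)))
```

```text
t 1.35 tip(holder) [-0.2555  0.1651  0.2415] tcp [ 0.421 -0.385  0.359] j [-0.84  0.64  0.35  1.95  0.44  0.49] F [-0.   0.3 -0.7] op 0.04
(array([-0.788,  1.076,  1.321]), array([ 0.008, -0.002, -0.005]))
```

carry_out:
  deltas:
    - {"linear": [-0.3,0.9,0.5],"turn": [0,0,0],"claw": 0.53}
    - {"linear": [-0.3,0.9,0.5],"turn": [0,0,0],"claw": 0.53}
    - {"linear": [-0.3,0.9,0.5],"turn": [0,0,0],"claw": 0.53}
    - {"linear": [-0.3,0.9,0.5],"turn": [0,0,0],"claw": 0.53}
    - {"linear": [-0.3,0.9,0.5],"turn": [0,0,0],"claw": 0.53}
    - {"linear": [-0.3,0.9,0.5],"turn": [0,0,0],"claw": 0.53}

```text
clock: 1.85
tcp_pos: [0.5547, -0.3524, 0.2722]
orientation: [-3.138, -0.784, 1.653]
contact_force: [-0.9, -0.6, 0.3]
opening: 0.0405
grasp_force: 0.0
```

Run:
```python
from h import *
where()
print(rows((-.2,.004,.018),tool(45)))
```

```text
t 1.85 tip(holder) [-0.2355  0.0296  0.154 ] tcp [ 0.555 -0.352  0.272] j [-0.67  0.81  0.47  1.83  0.54  0.65] F [-0.5  1.   0.3] op 0.041
(array([-0.473,  0.176,  0.81 ]), array([ 0.005,  0.001, -0.01 ]))
```

carry_out:
  deltas:
    - {"linear": [-0.47,0.18,0.8],"turn": [0,0,0],"claw": 0.53}
    - {"linear": [-0.47,0.18,0.8],"turn": [0,0,0],"claw": 0.53}
    - {"linear": [-0.47,0.18,0.8],"turn": [0,0,0],"claw": 0.53}
    - {"linear": [-0.47,0.18,0.8],"turn": [0,0,0],"claw": 0.53}
    - {"linear": [-0.47,0.18,0.8],"turn": [0,0,0],"claw": 0.53}
    - {"linear": [-0.47,0.18,0.8],"turn": [0,0,0],"claw": 0.53}

```text
clock: 2.35
tcp_pos: [0.5769, -0.3172, 0.1404]
orientation: [-3.14, -0.783, 1.652]
contact_force: [0.9, -0.3, 0.2]
opening: 0.04
grasp_force: 0.0
```

Run:
```python
from h import *
where()
print(rows((-.165,.004,.018),tool(45)),rows((-.1,.004,.018),tool(45)))
grab('side','s1.png'); grab('wrist','w1.png')
a=cv2.imread('pics/s1.png');b=cv2.imread('pics/w1.png');cv2.imwrite('pics/m1.png',cv2.resize(np.hstack([a,b]),(800,250)))
```

```text
t 2.35 tip(holder) [-0.2027  0.0037  0.022 ] tcp [ 0.577 -0.317  0.14 ] j [-0.61  0.9   0.3   1.55  0.57  0.71] F [-0.3 -0.9  0.2] op 0.04
(array([0.157, 0.003, 0.197]), array([ 0.009,  0.003, -0.012])) (array([ 0.464, -0.002,  0.502]), array([ 0.009,  0.003, -0.012]))
```

View pics/m1.png

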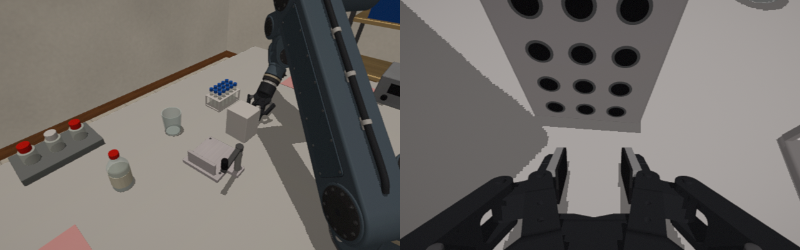

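The wrist view shows the wells face ahead of the fingers, roughly centred (base about columns 540–640, fingers about 596). Now the slow, low slide.

carry_out:
  deltas:
    - {"linear": [0.08,0,0.11],"turn": [0.009,0.003,-0.012],"claw": 0.53}
    - {"linear": [0.15,0,0.18],"turn": [0.009,0.003,-0.012],"claw": 0.53}
    - {"linear": [0.18,0,0.21],"turn": [0.009,0.003,-0.012],"claw": 0.53}
    - {"linear": [0.21,0,0.24],"turn": [0.009,0.003,-0.012],"claw": 0.53}
    - {"linear": [0.24,0,0.27],"turn": [0.009,0.003,-0.012],"claw": 0.53}
    - {"linear": [0.27,0,0.3],"turn": [0.009,0.003,-0.012],"claw": 0.53}
    - {"linear": [0.3,0,0.33],"turn": [0.009,0.003,-0.012],"claw": 0.53}
    - {"linear": [0.33,0,0.36],"turn": [0.009,0.003,-0.012],"claw": 0.53}

```text
clock: 3.12
tcp_pos: [0.572, -0.2453, 0.1384]
orientation: [3.135, -0.782, 1.668]
contact_force: [0.4, -7.2, 5.4]
opening: 0.0405
grasp_force: 3.7
```

Run:
```python
from h import *
where()
print(rows((-.1,.004,.018),tool(45)))
```

```text
t 3.12 tip(holder) [-0.1308  0.0024  0.0199] tcp [ 0.572 -0.245  0.138] j [-0.53  0.82  0.13  1.41  0.61  0.78] F [-7.2  0.3  5.4] op 0.04
(array([ 0.133, -0.007,  0.154]), array([0.005, 0.004, 0.003]))
```

carry_out:
  deltas:
    - {"linear": [0.02,0,0.02],"turn": [0,0,0],"claw": 0.53}
    - {"linear": [0.045,0,0.045],"turn": [0,0,0],"claw": 0.53}
    - {"linear": [0.065,0,0.065],"turn": [0,0,0],"claw": 0.53}
    - {"linear": [0.085,0,0.085],"turn": [0,0,0],"claw": 0.53}
    - {"linear": [0.105,0,0.105],"turn": [0,0,0],"claw": 0.53}
    - {"linear": [0.12,0,0.12],"turn": [0,0,0],"claw": 0.53}
    - {"linear": [0.13,0,0.13],"turn": [0,0,0],"claw": 0.53}
    - {"linear": [0.135,0,0.135],"turn": [0,0,0],"claw": 0.53}

```text
clock: 3.78
tcp_pos: [0.5694, -0.2167, 0.1383]
orientation: [3.136, -0.782, 1.668]
contact_force: [0.7, -7.8, 4.8]
opening: 0.0396
grasp_force: 3.5
```

Run:
```python
from h import *
where()
grab('top','t2.png')
a=cv2.imread('pics/t2.png')[180:310,265:465];cv2.imwrite('pics/t2c.png',cv2.convertScaleAbs(cv2.resize(a,None,fx=4,fy=4,interpolation=2),alpha=1.4))
```

```text
t 3.78 tip(holder) [-0.1021  0.0023  0.0198] tcp [ 0.569 -0.217  0.138] j [-0.49  0.79  0.07  1.35  0.63  0.82] F [-7.8  0.   4.8] op 0.04
```

View pics/t2c.png

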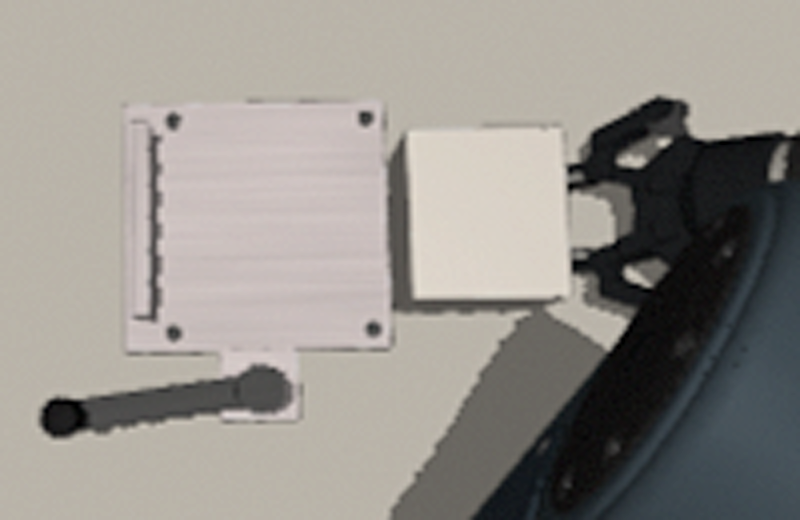

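The block is now square to the bed and nearly at the fence. I'll creep the last few mm and watch the force.

carry_out:
  deltas:
    - {"linear": [0.005,0,0.005],"turn": [0,0,0],"claw": 0.53}
    - {"linear": [0.01,0,0.01],"turn": [0,0,0],"claw": 0.53}
    - {"linear": [0.013,0,0.013],"turn": [0,0,0],"claw": 0.53}
    - {"linear": [0.013,0,0.013],"turn": [0,0,0],"claw": 0.53}

```text
clock: 4.17
tcp_pos: [0.5694, -0.2148, 0.1385]
orientation: [3.134, -0.781, 1.669]
contact_force: [0.4, -10.2, 4.5]
opening: 0.0401
grasp_force: 5.4
```

carry_out:
  deltas:
    - {"linear": [0.005,0,0.005],"turn": [0,0,0],"claw": 0.53}
    - {"linear": [0.008,0,0.008],"turn": [0,0,0],"claw": 0.53}
    - {"linear": [0.01,0,0.01],"turn": [0,0,0],"claw": 0.53}
    - {"linear": [0.01,0,0.01],"turn": [0,0,0],"claw": 0.53}

```text
clock: 4.5
tcp_pos: [0.5693, -0.2142, 0.1388]
orientation: [3.133, -0.777, 1.669]
contact_force: [-1.7, -21.6, 8.2]
opening: 0.0404
grasp_force: 11.0
```

At the fence (about 21 N). Backing off, then raising to the tipping height.

carry_out:
  deltas:
    - {"linear": [-0.05,0,-0.05],"turn": [0,0,0],"claw": 0.53}
    - {"linear": [-0.1,0,-0.1],"turn": [0,0,0],"claw": 0.53}
    - {"linear": [0.1,0,-0.3],"turn": [0,0,0],"claw": 0.53}
    - {"linear": [0.27,0,-0.46],"turn": [0,0,0],"claw": 0.53}
    - {"linear": [0.27,0,-0.46],"turn": [0,0,0],"claw": 0.53}
    - {"linear": [0.32,0,-0.41],"turn": [0,0,0],"claw": 0.53}
    - {"linear": [0.32,0,-0.41],"turn": [0,0,0],"claw": 0.53}

```text
clock: 5.08
tcp_pos: [0.569, -0.2191, 0.214]
orientation: [3.14, -0.785, 1.666]
contact_force: [0.3, -0.3, 0.1]
opening: 0.0404
grasp_force: 0.0
```

Run:
```python
from h import *
where()
for q in [(-99.8,97.2),(-86.5,108),(-73.4,117.9),(-58,125),(-42.5,131),(-26,134.5),(-9.2,136),(6,137),(21,136.5),(31,135),(40,132.6)]: print(q,rows((q[0]/1e3,.002,q[1]/1e3),tool(45)))
```

```text
t 5.08 tip(holder) [-0.1041  0.0035  0.0959] tcp [ 0.569 -0.219  0.214] j [-0.5   0.72  0.15  1.5   0.63  0.81] F [-0.3 -0.3  0.1] op 0.04
(-99.8, 97.2) (array([0.026, 0.011, 0.014]), array([0.   , 0.001, 0.002]))
(-86.5, 108) (array([0.139, 0.011, 0.026]), array([0.   , 0.001, 0.002]))
(-73.4, 117.9) (array([0.248, 0.011, 0.041]), array([0.   , 0.001, 0.002]))
(-58, 125) (array([0.354, 0.011, 0.08 ]), array([0.   , 0.001, 0.002]))
(-42.5, 131) (array([0.455, 0.011, 0.125]), array([0.   , 0.001, 0.002]))
(-26, 134.5) (array([0.55 , 0.011, 0.186]), array([0.   , 0.001, 0.002]))
(-9.2, 136) (array([0.636, 0.011, 0.258]), array([0.   , 0.001, 0.002]))
(6, 137) (array([0.712, 0.011, 0.325]), array([0.   , 0.001, 0.002]))
(21, 136.5) (array([0.781, 0.012, 0.398]), array([0.   , 0.001, 0.002]))
(31, 135) (array([0.821, 0.012, 0.452]), array([0.   , 0.001, 0.002]))
(40, 132.6) (array([0.852, 0.012, 0.506]), array([0.   , 0.001, 0.002]))
```

carry_out:
  deltas:
    - {"linear": [0.026,0,0.015],"turn": [0,0,0],"claw": 0.53}
    - {"linear": [0.08,0,0.02],"turn": [0,0,0],"claw": 0.53}
    - {"linear": [0.14,0,0.026],"turn": [0,0,0],"claw": 0.53}
    - {"linear": [0.19,0,0.033],"turn": [0,0,0],"claw": 0.53}
    - {"linear": [0.24,0,0.041],"turn": [0,0,0],"claw": 0.53}
    - {"linear": [0.28,0,0.055],"turn": [0,0,0],"claw": 0.53}
    - {"linear": [0.32,0,0.07],"turn": [0,0,0],"claw": 0.53}
    - {"linear": [0.35,0,0.08],"turn": [0,0,0],"claw": 0.53}

```text
clock: 5.75
tcp_pos: [0.5647, -0.1741, 0.2427]
orientation: [3.14, -0.785, 1.666]
contact_force: [-0.3, -3.9, 4.6]
opening: 0.0402
grasp_force: 2.6
```

Run:
```python
from h import *
where()
for q in [(-58,125),(-42.5,131),(-26,134.5),(-9.2,136),(6,137),(21,136.5),(31,135),(40,132.6)]: print(q,rows((q[0]/1e3,.0035,q[1]/1e3),tool(45)))
a=grab('side','s3.png')['image'];b=viewer.grab_frame('top')['image'];m=np.hstack([a[100:330,250:500],b[180:310,265:465].repeat(2,0).repeat(2,1)[:230]]);cv2.imwrite('pics/m3.png',m[:,:,::-1])
```

```text
t 5.75 tip(holder) [-0.0589  0.0036  0.1245] tcp [ 0.565 -0.174  0.243] j [-0.44  0.65  0.09  1.48  0.66  0.88] F [-3.8  0.6  4.6] op 0.04
(-58, 125) (array([0.006, 0.001, 0.002]), array([0.001, 0.001, 0.001]))
(-42.5, 131) (array([0.107, 0.001, 0.047]), array([0.001, 0.001, 0.001]))
(-26, 134.5) (array([0.202, 0.001, 0.108]), array([0.001, 0.001, 0.001]))
(-9.2, 136) (array([0.288, 0.001, 0.18 ]), array([0.001, 0.001, 0.001]))
(6, 137) (array([0.364, 0.001, 0.247]), array([0.001, 0.001, 0.001]))
(21, 136.5) (array([0.433, 0.001, 0.32 ]), array([0.001, 0.001, 0.001]))
(31, 135) (array([0.473, 0.001, 0.374]), array([0.001, 0.001, 0.001]))
(40, 132.6) (array([0.504, 0.001, 0.428]), array([0.001, 0.001, 0.001]))
```

View pics/m3.png

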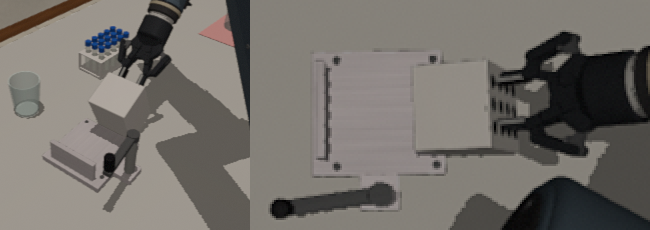

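The block is tipping squarely about the fence edge at about 22°. In the top crop it sits at (455,105), centred on the bed, and the wells are coming into view. Continuing the arc.

carry_out:
  deltas:
    - {"linear": [0.055,0,0.024],"turn": [0,0,0],"claw": 0.53}
    - {"linear": [0.107,0,0.047],"turn": [0,0,0],"claw": 0.53}
    - {"linear": [0.155,0,0.077],"turn": [0,0,0],"claw": 0.53}
    - {"linear": [0.202,0,0.108],"turn": [0,0,0],"claw": 0.53}
    - {"linear": [0.245,0,0.144],"turn": [0,0,0],"claw": 0.53}
    - {"linear": [0.288,0,0.18],"turn": [0,0,0],"claw": 0.53}
    - {"linear": [0.325,0,0.214],"turn": [0,0,0],"claw": 0.53}
    - {"linear": [0.364,0,0.247],"turn": [0,0,0],"claw": 0.53}

```text
clock: 6.52
tcp_pos: [0.5586, -0.1091, 0.2547]
orientation: [3.14, -0.785, 1.666]
contact_force: [-0.5, -0.9, 0.8]
opening: 0.0401
grasp_force: 0.0
```

Run:
```python
from h import *
where()
for q in [(21,136.5),(31,135),(40,132.6),(50,128)]: print(q,rows((q[0]/1e3,.0035,q[1]/1e3),tool(45)))
```

```text
t 6.52 tip(holder) [0.0064 0.0036 0.1365] tcp [ 0.559 -0.109  0.255] j [-0.34  0.58 -0.01  1.39  0.69  0.99] F [-0.9  0.6  0.8] op 0.04
(21, 136.5) (array([0.068, 0.001, 0.069]), array([0.   , 0.001, 0.002]))
(31, 135) (array([0.108, 0.001, 0.123]), array([0.   , 0.001, 0.002]))
(40, 132.6) (array([0.139, 0.001, 0.177]), array([0.   , 0.001, 0.002]))
(50, 128) (array([0.165, 0.001, 0.246]), array([0.   , 0.001, 0.002]))
```

carry_out:
  deltas:
    - {"linear": [0.035,0,0.035],"turn": [0,0,0],"claw": 0.53}
    - {"linear": [0.068,0,0.069],"turn": [0,0,0],"claw": 0.53}
    - {"linear": [0.09,0,0.096],"turn": [0,0,0],"claw": 0.53}
    - {"linear": [0.108,0,0.123],"turn": [0,0,0],"claw": 0.53}
    - {"linear": [0.124,0,0.15],"turn": [0,0,0],"claw": 0.53}
    - {"linear": [0.139,0,0.177],"turn": [0,0,0],"claw": 0.53}
    - {"linear": [0.152,0,0.21],"turn": [0,0,0],"claw": 0.53}
    - {"linear": [0.165,0,0.246],"turn": [0,0,0],"claw": 0.53}

```text
clock: 7.18
tcp_pos: [0.5547, -0.0663, 0.246]
orientation: [3.14, -0.784, 1.666]
contact_force: [-0.9, -0.4, -0.1]
opening: 0.0401
grasp_force: 0.0
```

Run:
```python
from h import *
where()
a=grab('side','s4.png')['image'];b=viewer.grab_frame('top')['image'];m=np.hstack([a[100:330,250:500],b[180:310,265:465].repeat(2,0).repeat(2,1)[:230]]);cv2.imwrite('pics/m4.png',m[:,:,::-1])
```

```text
t 7.18 tip(holder) [0.0493 0.0034 0.1278] tcp [ 0.555 -0.066  0.246] j [-0.28  0.55 -0.08  1.29  0.72  1.07] F [-0.3  1.  -0.1] op 0.04
```

View pics/m4.png

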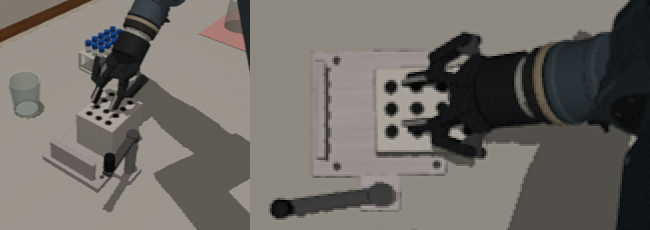

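The block lies flat with wells up, square and centred on the bed, with the stop still ahead of it (stop at column 330, block edge at 376). I'll go around behind to push on the underside.

carry_out:
  deltas:
    - {"linear": [-0.1,0,-0.25],"turn": [0,0,0],"claw": 0.53}
    - {"linear": [-0.18,0,-0.48],"turn": [0,0,0],"claw": 0.53}
    - {"linear": [-0.4,0,-0.6],"turn": [0,0,0],"claw": 0.53}
    - {"linear": [-0.61,0,-0.71],"turn": [0,0,0],"claw": 0.53}
    - {"linear": [-0.75,0,-0.7],"turn": [0,0,0],"claw": 0.53}
    - {"linear": [-0.95,0,-0.5],"turn": [0,0,0],"claw": 0.53}
    - {"linear": [-1,0,-0.4],"turn": [0,0,0],"claw": 0.53}
    - {"linear": [-1,0,-0.4],"turn": [0,0,0],"claw": 0.53}

```text
clock: 7.95
tcp_pos: [0.5675, -0.2143, 0.1785]
orientation: [-3.136, -0.788, 1.66]
contact_force: [-0.1, 0.7, -0.2]
opening: 0.0398
grasp_force: 0.0
```

Run:
```python
from h import *
where()
for q in [(-80,42),(-40,42),(-20,42),(0,42),(14,42)]: print(q,rows((q[0]/1e3,.002,q[1]/1e3),tool(45)))
a=viewer.grab_frame('top');im=cv2.cvtColor(a['image'],cv2.COLOR_RGB2BGR);cv2.imwrite('pics/t5.png',cv2.convertScaleAbs(cv2.resize(im[180:310,265:465],None,fx=4,fy=4,interpolation=2),alpha=1.4))
```

```text
t 7.95 tip(holder) [-0.0989  0.0051  0.0607] tcp [ 0.568 -0.214  0.179] j [-0.49  0.75  0.1   1.43  0.63  0.82] F [ 0.8  0.  -0.2] op 0.04
(-80, 42) (array([0.003, 0.018, 0.177]), array([-0.004, -0.003, -0.004]))
(-40, 42) (array([0.191, 0.018, 0.366]), array([-0.004, -0.003, -0.004]))
(-20, 42) (array([0.285, 0.018, 0.461]), array([-0.004, -0.003, -0.004]))
(0, 42) (array([0.379, 0.018, 0.555]), array([-0.004, -0.003, -0.004]))
(14, 42) (array([0.445, 0.018, 0.621]), array([-0.004, -0.003, -0.004]))
```

View pics/t5.png

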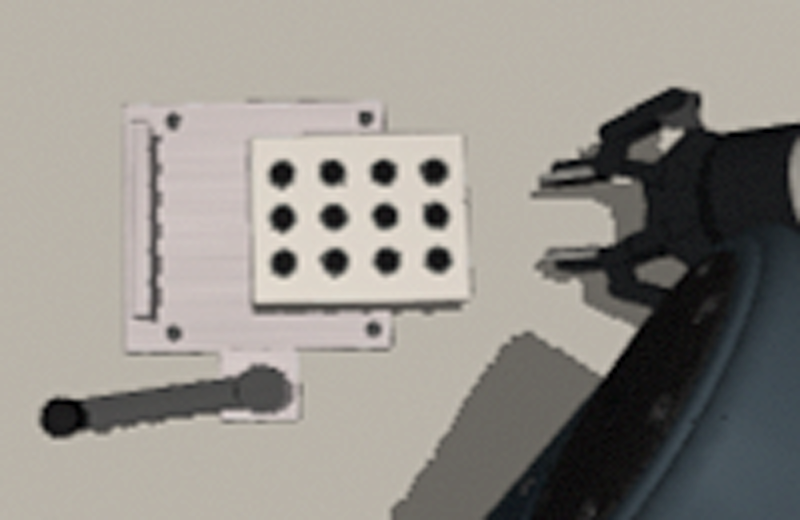

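The block lies at crop (252–468, 135–305), square on the bed and well inside its sides. Now a gentle push home.

carry_out:
  deltas:
    - {"linear": [0.003,0.018,0.177],"turn": [0,0,0],"claw": 0.53}
    - {"linear": [0.097,0.018,0.272],"turn": [0,0,0],"claw": 0.53}
    - {"linear": [0.135,0.018,0.31],"turn": [0,0,0],"claw": 0.53}
    - {"linear": [0.16,0.018,0.335],"turn": [0,0,0],"claw": 0.53}
    - {"linear": [0.185,0.018,0.36],"turn": [0,0,0],"claw": 0.53}
    - {"linear": [0.215,0.018,0.39],"turn": [0,0,0],"claw": 0.53}
    - {"linear": [0.25,0.018,0.425],"turn": [0,0,0],"claw": 0.53}
    - {"linear": [0.285,0.018,0.46],"turn": [0,0,0],"claw": 0.53}

```text
clock: 8.67
tcp_pos: [0.5649, -0.1367, 0.1659]
orientation: [3.135, -0.782, 1.669]
contact_force: [1.1, -6.8, 3.4]
opening: 0.0401
grasp_force: 3.2
```

Run:
```python
from h import *
where()
for q in [(0,42),(12,42)]: print(q,rows((q[0]/1e3,.002,q[1]/1e3),tool(45)))
```

```text
t 8.67 tip(holder) [-0.022  -0.0007  0.0475] tcp [ 0.565 -0.137  0.166] j [-0.38  0.69 -0.05  1.25  0.68  0.94] F [-6.9 -0.5  3.4] op 0.04
(0, 42) (array([ 0.075, -0.014,  0.129]), array([0.005, 0.004, 0.004]))
(12, 42) (array([ 0.132, -0.014,  0.186]), array([0.005, 0.004, 0.004]))
```

carry_out:
  deltas:
    - {"linear": [0.025,0,0.025],"turn": [0,0,0],"claw": 0.53}
    - {"linear": [0.05,0,0.05],"turn": [0,0,0],"claw": 0.53}
    - {"linear": [0.075,0,0.075],"turn": [0,0,0],"claw": 0.53}
    - {"linear": [0.095,0,0.095],"turn": [0,0,0],"claw": 0.53}
    - {"linear": [0.115,0,0.115],"turn": [0,0,0],"claw": 0.53}
    - {"linear": [0.13,0,0.13],"turn": [0,0,0],"claw": 0.53}
    - {"linear": [0.14,0,0.14],"turn": [0,0,0],"claw": 0.53}
    - {"linear": [0.147,0,0.147],"turn": [0,0,0],"claw": 0.53}

```text
clock: 9.33
tcp_pos: [0.562, -0.1056, 0.1658]
orientation: [3.135, -0.782, 1.669]
contact_force: [0.8, -6.5, 4.6]
opening: 0.04
grasp_force: 3.4
```

Run:
```python
from h import *
where()
```

```text
t 9.33 tip(holder) [ 0.0093 -0.0007  0.0474] tcp [ 0.562 -0.106  0.166] j [-0.34  0.67 -0.1   1.19  0.7   1.  ] F [-6.6 -0.2  4.6] op 0.04
```

carry_out:
  deltas:
    - {"linear": [0.005,0,0.005],"turn": [0,0,0],"claw": 0.53}
    - {"linear": [0.01,0,0.01],"turn": [0,0,0],"claw": 0.53}
    - {"linear": [0.015,0,0.015],"turn": [0,0,0],"claw": 0.53}
    - {"linear": [0.02,0,0.02],"turn": [0,0,0],"claw": 0.53}
    - {"linear": [0.02,0,0.02],"turn": [0,0,0],"claw": 0.53}

```text
clock: 9.75
tcp_pos: [0.5617, -0.1014, 0.1658]
orientation: [3.135, -0.783, 1.669]
contact_force: [1.0, -6.0, 3.8]
opening: 0.0402
grasp_force: 2.6
```

Tip is at x≈0.0135 and still sliding, so I'll creep on.

carry_out:
  deltas:
    - {"linear": [0.004,0,0.004],"turn": [0,0,0],"claw": 0.53}
    - {"linear": [0.008,0,0.008],"turn": [0,0,0],"claw": 0.53}
    - {"linear": [0.012,0,0.012],"turn": [0,0,0],"claw": 0.53}
    - {"linear": [0.012,0,0.012],"turn": [0,0,0],"claw": 0.53}

```text
clock: 10.08
tcp_pos: [0.5618, -0.1006, 0.1663]
orientation: [3.133, -0.779, 1.669]
contact_force: [-1.6, -20.9, 8.6]
opening: 0.0398
grasp_force: 10.1
```

Home against the stop (about 21 N). Retreating up and over to the latch knob.

carry_out:
  deltas:
    - {"linear": [-0.1,0,-0.1],"turn": [0,0,0],"claw": 0.53}
    - {"linear": [-0.25,0,-0.25],"turn": [0,0,0],"claw": 0.53}
    - {"linear": [0,0,-0.5],"turn": [0,0,0],"claw": 0.53}
    - {"linear": [0.3,0,-0.9],"turn": [0,0,0],"claw": 0.53}
    - {"linear": [0.45,0,-1],"turn": [0,0,0],"claw": 0.53}
    - {"linear": [0.45,0,-1],"turn": [0,0,0],"claw": 0.53}

```text
clock: 10.58
tcp_pos: [0.5658, -0.1566, 0.3225]
orientation: [3.135, -0.783, 1.669]
contact_force: [0.1, 0.0, 0.6]
opening: 0.0402
grasp_force: 0.0
```

Run:
```python
from h import *
where()
print(rows((.192,.118,.25),tool(0,.12)))
```

```text
t 10.58 tip(holder) [-0.0418  0.0003  0.2041] tcp [ 0.566 -0.157  0.322] j [-0.41  0.58  0.17  1.61  0.67  0.91] F [ 0.  -0.1  0.6] op 0.04
(array([ 2.108, -0.779,  1.204]), array([ 0.066, -0.996, -0.143]))
```

carry_out:
  deltas:
    - {"linear": [1,-0.39,0.57],"turn": [0.066,-0.99,-0.143],"claw": 0.53}
    - {"linear": [1,-0.39,0.57],"turn": [0.066,-0.99,-0.143],"claw": 0.53}
    - {"linear": [1,-0.39,0.57],"turn": [0.066,-0.99,-0.143],"claw": 0.53}
    - {"linear": [1,-0.39,0.57],"turn": [0.066,-0.99,-0.143],"claw": 0.53}
    - {"linear": [1,-0.39,0.57],"turn": [0.066,-0.99,-0.143],"claw": 0.53}
    - {"linear": [1,-0.39,0.57],"turn": [0.066,-0.99,-0.143],"claw": 0.53}
    - {"linear": [1,-0.39,0.57],"turn": [0.066,-0.99,-0.143],"claw": 0.53}
    - {"linear": [1,-0.39,0.57],"turn": [0.066,-0.99,-0.143],"claw": 0.53}

```text
clock: 11.25
tcp_pos: [0.4913, 0.0055, 0.3653]
orientation: [-3.141, -0.004, 1.788]
contact_force: [1.0, 1.2, -0.9]
opening: 0.0402
grasp_force: 0.0
```

Run:
```python
from h import *
where()
print(rows((.192,.118,.25),tool(0,.12)))
```

```text
t 11.25 tip(holder) [0.0093 0.0601 0.1983] tcp [0.491 0.005 0.365] j [ 0.01  0.2  -0.17  1.2   0.    1.36] F [ 1.1 -1.1 -0.9] op 0.04
(array([ 1.261, -0.234, -0.34 ]), array([-0.   , -0.005,  0.004]))
```

carry_out:
  deltas:
    - {"linear": [0.9,-0.2,-0.1],"turn": [0,0,0],"claw": 0.4}
    - {"linear": [0.95,-0.2,-0.1],"turn": [0,0,0],"claw": 0.4}
    - {"linear": [0.95,-0.2,-0.1],"turn": [0,0,0],"claw": 0.4}
    - {"linear": [0.95,-0.2,-0.1],"turn": [0,0,0],"claw": 0.4}
    - {"linear": [0.95,-0.2,-0.1],"turn": [0,0,0],"claw": 0.4}

```text
clock: 11.67
tcp_pos: [0.4309, 0.1397, 0.3805]
orientation: [-3.139, -0.009, 1.788]
contact_force: [-0.1, 0.5, 0.6]
opening: 0.0512
grasp_force: 0.0
```

Run:
```python
from h import *
where()
print(rows((.192,.118,.19),tool(0,.12)))
s,p,R=state()
f=grab('wrist','w6.png');T=np.array(f['tool_from_camera']);K=np.array(f['intrinsics'])
im=f['image'];o=p+R@T[:3,3]
def wr(px,z):
    d=R@T[:3,:3]@np.linalg.inv(K)@[*px,1];return o+d*(z-o[2])/d[2]
X=RH@[.192,.118,.16]+O; c=np.linalg.inv(T)@np.r_[R.T@(X-p),1];q=K@c[:3];print('pred px',q[:2]/q[2])
```

```text
t 11.67 tip(holder) [0.1495 0.1081 0.2135] tcp [0.431 0.14  0.38 ] j [ 0.31  0.13 -0.22  1.23  0.01  1.66] F [0.5 0.1 0.6] op 0.051
(array([ 0.298, -0.033,  0.159]), array([-0.003, -0.012,  0.004]))
pred px [304.50149831 149.05584338]
```

View pics/w6.png

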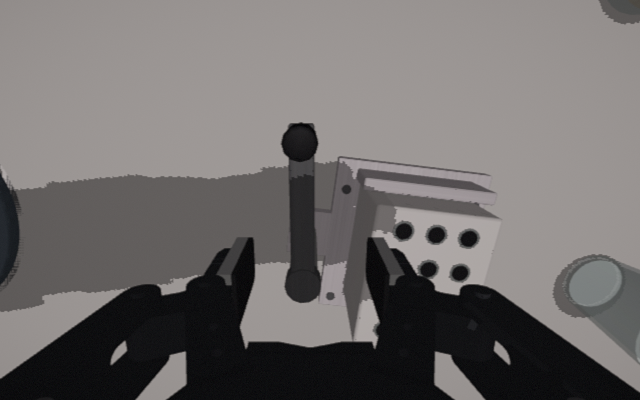

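The wrist view shows the knob at (300,142), within about 4 mm of the prediction (304,149). The block is visible lying home at the right. Centring over the knob, then descending.

carry_out:
  deltas:
    - {"linear": [0.25,-0.05,0],"turn": [0,-0.012,0],"claw": 0.4}
    - {"linear": [0.32,-0.05,0],"turn": [0,-0.012,0],"claw": 0.4}
    - {"linear": [0.32,-0.05,0.05],"turn": [0,-0.012,0],"claw": 0.4}
    - {"linear": [0.32,-0.05,0.2],"turn": [0,-0.012,0],"claw": 0.4}
    - {"linear": [0.32,-0.05,0.35],"turn": [0,-0.012,0],"claw": 0.4}
    - {"linear": [0.32,-0.05,0.5],"turn": [0,-0.012,0],"claw": 0.4}
    - {"linear": [0.32,-0.05,0.52],"turn": [0,-0.012,0],"claw": 0.5}
    - {"linear": [0.32,-0.05,0.52],"turn": [0,-0.012,0],"claw": 0.55}

```text
clock: 12.38
tcp_pos: [0.4143, 0.1819, 0.3005]
orientation: [-3.135, 0.004, 1.784]
contact_force: [-0.8, 0.4, 1.7]
opening: 0.0387
grasp_force: 0.0
```

```bash
cat >> h.py <<'E'
def arc(phis,z=.135,lead=0):
    for a in phis:
        c=np.array([.085+.110*np.sin(a),.105-.110*np.cos(a),z])
        print(round(a,2),*[v.tolist() for v in rows(c,tool(0,a-1.57))])
E
python3 - <<'E'
from h import *
where()
arc([1.6,1.5,1.4,1.3,1.2,1.1,1.0])
E
```

```text
t 12.38 tip(holder) [0.1908 0.1212 0.1335] tcp [0.414 0.182 0.3  ] j [ 0.41  0.18 -0.37  1.03 -0.    1.77] F [0.5 0.8 1.7] op 0.039
1.6 [0.013, 0.082, -0.011] [-0.008, 0.005, 0.114]
1.5 [0.003, 0.154, -0.011] [-0.008, 0.005, 0.242]
1.4 [-0.015, 0.225, -0.012] [-0.008, 0.006, 0.369]
1.3 [-0.039, 0.295, -0.012] [-0.007, 0.006, 0.496]
1.2 [-0.071, 0.361, -0.012] [-0.007, 0.007, 0.624]
1.1 [-0.108, 0.424, -0.013] [-0.007, 0.007, 0.751]
1.0 [-0.152, 0.482, -0.013] [-0.006, 0.007, 0.878]
```

carry_out:
  deltas:
    - {"linear": [0.013,0.082,-0.011],"turn": [0,0,0.08],"claw": 0.55}
    - {"linear": [0.003,0.154,-0.011],"turn": [0,0,0.16],"claw": 0.55}
    - {"linear": [-0.015,0.225,-0.012],"turn": [0,0,0.25],"claw": 0.55}
    - {"linear": [-0.04,0.295,-0.012],"turn": [0,0,0.33],"claw": 0.55}
    - {"linear": [-0.07,0.36,-0.012],"turn": [0,0,0.42],"claw": 0.55}
    - {"linear": [-0.11,0.424,-0.013],"turn": [0,0,0.5],"claw": 0.55}
    - {"linear": [-0.152,0.482,-0.013],"turn": [0,0,0.58],"claw": 0.55}

```text
clock: 12.97
tcp_pos: [0.491, 0.1757, 0.3049]
orientation: [-3.141, 0.003, 1.327]
contact_force: [-0.9, 1.4, 0.3]
opening: 0.0384
grasp_force: 0.5
```

Run:
```python
from h import *
where()
arc([.9,.8,.7,.6,.5,.4,.3,.2])
```

```text
t 12.97 tip(holder) [0.1778 0.0446 0.1379] tcp [0.491 0.176 0.305] j [ 0.34  0.29 -0.21  1.08 -0.    2.16] F [1.5 0.8 0.3] op 0.038
0.9 [-0.027, 0.064, 0.019] [0.0, 0.004, 0.423]
0.8 [-0.055, 0.132, 0.019] [0.0, 0.004, 0.55]
0.7 [-0.089, 0.197, 0.019] [0.0, 0.004, 0.678]
0.6 [-0.129, 0.258, 0.019] [0.001, 0.004, 0.805]
0.5 [-0.175, 0.315, 0.019] [0.001, 0.004, 0.932]
0.4 [-0.227, 0.367, 0.02] [0.001, 0.004, 1.06]
0.3 [-0.284, 0.413, 0.02] [0.001, 0.004, 1.187]
0.2 [-0.345, 0.454, 0.02] [0.001, 0.004, 1.314]
```

carry_out:
  deltas:
    - {"linear": [-0.027,0.064,0.019],"turn": [0,0,0.08],"claw": 0.55}
    - {"linear": [-0.055,0.132,0.019],"turn": [0,0,0.16],"claw": 0.55}
    - {"linear": [-0.09,0.197,0.019],"turn": [0,0,0.25],"claw": 0.55}
    - {"linear": [-0.13,0.258,0.019],"turn": [0,0,0.34],"claw": 0.55}
    - {"linear": [-0.175,0.315,0.019],"turn": [0,0,0.43],"claw": 0.55}
    - {"linear": [-0.227,0.367,0.02],"turn": [0,0,0.52],"claw": 0.55}
    - {"linear": [-0.284,0.413,0.02],"turn": [0,0,0.61],"claw": 0.55}
    - {"linear": [-0.345,0.454,0.02],"turn": [0,0,0.7],"claw": 0.55}

```text
clock: 13.63
tcp_pos: [0.5446, 0.1087, 0.302]
orientation: [3.14, 0.003, 0.776]
contact_force: [-0.1, 0.7, -0.7]
opening: 0.0386
grasp_force: 0.5
```

Run:
```python
from h import *
where()
arc([.2,.1,.05,0,-.05,-.1,-.12])
```

```text
t 13.63 tip(holder) [ 0.106  -0.0026  0.135 ] tcp [0.545 0.109 0.302] j [ 0.2   0.34 -0.14  1.09 -0.    2.56] F [ 0.7  0.  -0.7] op 0.039
0.2 [0.002, -0.002, -0.0] [0.003, 0.003, 0.614]
0.1 [-0.036, 0.062, 0.0] [0.003, 0.003, 0.741]
0.05 [-0.056, 0.092, 0.0] [0.003, 0.003, 0.805]
0 [-0.079, 0.121, 0.0] [0.003, 0.003, 0.868]
-0.05 [-0.103, 0.148, 0.0] [0.003, 0.002, 0.932]
-0.1 [-0.128, 0.175, 0.0] [0.003, 0.002, 0.996]
-0.12 [-0.138, 0.185, 0.001] [0.003, 0.002, 1.021]
```

carry_out:
  deltas:
    - {"linear": [-0.02,0.03,0],"turn": [0,0,0.08],"claw": 0.55}
    - {"linear": [-0.036,0.062,0],"turn": [0,0,0.15],"claw": 0.55}
    - {"linear": [-0.056,0.092,0],"turn": [0,0,0.22],"claw": 0.55}
    - {"linear": [-0.079,0.121,0],"turn": [0,0,0.25],"claw": 0.55}
    - {"linear": [-0.09,0.135,0],"turn": [0,0,0.25],"claw": 0.55}
    - {"linear": [-0.098,0.143,0],"turn": [0,0,0.25],"claw": 0.55}
    - {"linear": [-0.103,0.148,0],"turn": [0,0,0.25],"claw": 0.55}
    - {"linear": [-0.103,0.148,0],"turn": [0,0,0.25],"claw": 0.55}

```text
clock: 14.3
tcp_pos: [0.5482, 0.0828, 0.3008]
orientation: [3.139, 0.004, 0.585]
contact_force: [0.5, -0.5, -0.0]
opening: 0.0386
grasp_force: 0.0
```

Run:
```python
from h import *
where()
arc([-.05,-.08,-.1,-.12,-.15])
```

```text
t 14.3 tip(holder) [ 0.0797 -0.0036  0.1338] tcp [0.548 0.083 0.301] j [ 0.15  0.34 -0.14  1.09 -0.    2.71] F [-0.5 -0.4 -0. ] op 0.039
-0.05 [0.002, 0.008, -0.008] [0.004, 0.004, 0.688]
-0.08 [-0.009, 0.027, -0.008] [0.004, 0.004, 0.726]
-0.1 [-0.017, 0.039, -0.008] [0.004, 0.004, 0.751]
-0.12 [-0.025, 0.051, -0.008] [0.004, 0.004, 0.777]
-0.15 [-0.038, 0.069, -0.007] [0.004, 0.004, 0.815]
```

carry_out:
  deltas:
    - {"linear": [-0.005,0.017,-0.008],"turn": [0,0,0],"claw": 0.55}
    - {"linear": [-0.009,0.027,-0.008],"turn": [0,0,0],"claw": 0.55}
    - {"linear": [-0.013,0.033,-0.008],"turn": [0,0,0],"claw": 0.55}
    - {"linear": [-0.017,0.039,-0.008],"turn": [0,0,0],"claw": 0.55}
    - {"linear": [-0.017,0.039,-0.008],"turn": [0,0,0],"claw": 0.55}

```text
clock: 14.72
tcp_pos: [0.5492, 0.0783, 0.3018]
orientation: [-3.139, 0.002, 0.586]
contact_force: [-2.4, 13.1, 0.1]
opening: 0.0382
grasp_force: 6.1
```

13 N against a 1 N friction means the latch is on its stop. Re-centring, then lifting clear.

carry_out:
  deltas:
    - {"linear": [0.015,-0.035,0],"turn": [0,0,0],"claw": 0.55}
    - {"linear": [0.018,-0.045,0],"turn": [0,0,0],"claw": 0.45}
    - {"linear": [0.018,-0.045,0],"turn": [0,0,0],"claw": 0.45}
    - {"linear": [0.018,-0.045,-0.2],"turn": [0,0,0],"claw": 0.45}
    - {"linear": [0.018,-0.045,-0.5],"turn": [0,0,0],"claw": 0.45}
    - {"linear": [0.018,-0.045,-0.8],"turn": [0,0,0],"claw": 0.45}
    - {"linear": [-0.8,-0.3,-0.8],"turn": [0,0,0],"claw": 0.45}
    - {"linear": [-0.8,-0.3,-0.8],"turn": [0,0,0],"claw": 0.45}

```text
clock: 15.38
tcp_pos: [0.4701, 0.0612, 0.4226]
orientation: [3.136, -0.002, 0.584]
contact_force: [-1.1, -0.8, -0.4]
opening: 0.0468
grasp_force: 0.0
```

carry_out:
  deltas:
    - {"linear": [-1,-0.3,0],"turn": [0,0,0],"claw": 0.45}
    - {"linear": [-1,-0.3,0],"turn": [0,0,0],"claw": 0.45}
    - {"linear": [-1,-0.3,0],"turn": [0,0,0],"claw": 0.45}
    - {"linear": [-1,-0.3,0],"turn": [0,0,0],"claw": 0.45}
    - {"linear": [-1,-0.3,0],"turn": [0,0,0],"claw": 0.45}
    - {"linear": [-1,-0.3,0],"turn": [0,0,0],"claw": 0.45}
    - {"linear": [-1,-0.3,0],"turn": [0,0,0],"claw": 0.45}

```text
clock: 15.97
tcp_pos: [0.3186, 0.0159, 0.4207]
orientation: [3.138, 0.003, 0.583]
contact_force: [1.0, 0.2, 0.1]
opening: 0.0466
grasp_force: 0.0
```

Run:
```python
from h import *
where()
f=grab('top','t9.png');print(f['image'].shape)
for q in [(.085,-.005,.16)]: print('shut knob px in crop',(proj(f,RH@np.array(q)+O)-[265,130])*3.6)
for q in [(.022,-.05,.107),(.022,.05,.107),(.15,.05,.107),(.15,-.05,.107)]: print('home block corner',(proj(f,RH@np.array(q)+O)-[265,130])*3.6)
a=cv2.imread('pics/t9.png')[130:290,265:485];cv2.imwrite('pics/t9c.png',cv2.convertScaleAbs(cv2.resize(a,None,fx=3.6,fy=3.6,interpolation=2),alpha=1.4))
```

```text
t 15.97 tip(holder) [0.0346 0.231  0.2537] tcp [0.319 0.016 0.421] j [ 0.05 -0.13 -0.37  1.33 -0.    2.61] F [ 0.1 -1.   0.1] op 0.047
(400, 640, 3)
shut knob px in crop [231.11038378 346.4474372 ]
home block corner [324.92197599 288.13236441]
home block corner [329.45305749 441.00700759]
home block corner [130.8954941  443.64312738]
home block corner [130.84191646 290.69073567]
```

View pics/t9c.png

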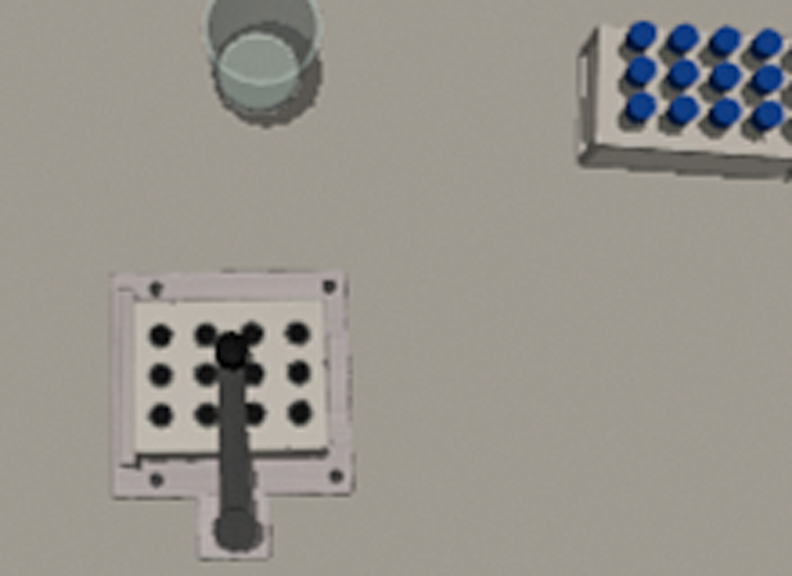

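The knob is at (231,350), against a predicted shut position of (231,346). The block spans columns 134–327, against 131–327 for home, and sits square with wells up. Beaker and rack are where they were. Handing in.

```bash
python3 -c "
from cell import manip
print(manip.finish_job())"
```

```text
the job is handed in; nothing more can be done
None
```

I tipped the block over the fence edge so it lies flat with its wells up, pushed it home against the end stop, swung the latch fully shut, and handed the job in at about 16 s of the 66 s allowed. The final top view showed the block and latch in place and the beaker and rack unmoved. The bottle was outside that picture, but the arm never went near it. The hand-in returned no verdict.

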